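Set the turret depth stop of a hand press and seat a handle pin

TASK

On the small hand press, push the tabs of the turret with your fingertips to click it round until the tallest of its five stop screws stands right under the stop rod. Only then push the black knob down until the rod lands firmly on that screw, so that the brass pin is left standing a little proud of the wooden blank like its neighbour, and let the knob rise again. Push gently, never forcing the turret, and pick up or shift nothing else on the bench.

Things in the scene. Friction and masses are not known exactly. Their poses are not given: they have to be found in the camera images.
- press: the fixed hand press: grey base about 235 x 170 mm, 174 mm high overall, bolted to the bench. Origin: on the bench top, under the line from turret to ram; x points to its back, y to its left, z up. In this frame the vertical turret axis is at x = -60 mm, the ram and knob axis at x = +45, the stop rod at x = -30, all at y = 0. Behind the rod: head (x 24 to 115, y within 21, z 80 to 114), column below it
- turret: the turret: 90 mm disc on a vertical axis at the front of the press. Origin on its axis, 18 mm above the bench; x points to the tallest screw, z up. Five hex-headed stop screws stand 30 mm from the axis, 72 degrees apart, tops 56 (on x), 50, 44, 38, 32 mm above the origin counterclockwise from above. Turns either way, no end; 4 to 6 N on a tab step it; starts in any click or balanced between two
- tall_stop (a point): centre of the top of the tallest stop screw (head 17 mm across, 74 mm above the bench, 30 mm from the turret axis)
- tall_tab (a point): centre of the top of the round post that ends the tallest screw's tab; 72 mm from the turret axis, 49 mm above the bench. Every screw has a like tab at its own bearing: a 9 mm thick bar 42 to 74 mm from the axis, 31 to 45 mm above the bench, ending in a 13 mm post (to 78.5 mm). Clicks every 72 degrees (to 5 degrees), a screw under the rod: from 0.6 of a step it springs on, before 0.4 back
- rod_tip (a point): centre of the flat lower end of the stop rod, 10 mm diameter, 92 mm above the bench with the ram up. It hangs from an arm of the ram (20 mm wide, 140 to 152 mm above the bench, from the knob's axis to 11 mm past the rod; rod and nuts reach up to 164 mm) and goes down with it
- knob_top (a point): centre of the top of the black mushroom knob of the ram, 42 mm diameter, flat within 14 mm of its centre, 174 mm above the bench with the ram up
- ram (a joint): travel of the ram downward, m: 0 up, held by a spring (3 N, rising 0.1 N per mm). Its nose meets the pin at 0.008, which takes 4 N more; with the tallest screw under the rod it stops hard at 0.018; with any other screw it would go 6 mm or more farther
- pin (a joint): how far the brass pin of 6 mm diameter under the ram has been pressed in, m: 0 at the start, standing 14 mm proud of the wood; 0.010 when it stands 4 mm proud like the finished pin 64 mm to its left. It stays where it is pressed
- pliers: combination pliers, 170 x 60 x 14 mm, lying right of the press; origin centre of the underside, x along it; not to be disturbed
- cold_chisel: cold chisel, 158 x 20 x 16 mm, lying right of the press; origin centre of the underside, x along it; not to be disturbed
- bolt_tin: round tin, 75 mm diameter, 58 mm high, at the right; origin centre of the underside; not to be disturbed
- tape_measure: tape measure, 34 x 78 x 64 mm, right of the press; origin centre of the underside; not to be disturbed
- marker: marker pen, 130 x 17 x 19 mm, beyond the press on the right; origin centre of the underside, x along it; not to be disturbed
- nut_m20: hex nut, 34 x 30 x 16 mm, near the press; origin centre of the underside; not to be disturbed

How it is judged:
On the way, in this order (a step that is already met when the one before it is completed fails the run):
1. the tallest stop screw is clicked in under the stop rod, with the ram still up (horizontal distance between tall_stop and rod_tip below 0.005 m and value of joint ram below 0.004 m and angular speed of turret below 0.2 rad/s), for 0.2 s.
2. the ram is pushed down until the stop rod rests on the tallest screw (value of joint ram above 0.017 m and horizontal distance between tall_stop and rod_tip below 0.005 m), for 0.1 s.
At the end, for the whole second after the job is handed in: The tallest stop screw is under the stop rod (axes within 5 mm), the ram is back up (within 2 mm), the pin has been pressed in 10 mm, within 1.5 mm, so that it stands about 4 mm proud, and the turret is at rest (horizontal distance between tall_stop and rod_tip below 0.005 m and value of joint ram below 0.002 m and value of joint pin between 0.0085 and 0.0115 m and angular speed of turret below 0.1 rad/s); the robot touches nothing.
It fails at once if the knob is pushed down (over 6 mm) while the tallest screw is not under the rod (value of joint ram above 0.006 m and horizontal distance between tall_stop and rod_tip above 0.008 m).
It fails at once if the turret is forced or squeezed by the fingers (over 40 N) (contact force between the fingers and turret above 40 N).
It fails at once if a bystander is picked up, or shifted by more than 25 mm (distance of any of pliers, nut_m20, cold_chisel, bolt_tin, tape_measure, marker from where it was at the start of the episode above 0.025 m).
It also fails if it takes over 72 s, if anything falls off the work surface, if the arm or the gripper's body presses on something with over 40 N, if the wrist force passes 120 N, or if a joint passes its speed limit or range.

ROBOT

A 7-joint arm with a two-finger parallel gripper is mounted at the origin on a cart in front of the work surface, level with it; the furniture and walls round the work are solid. World frame = base frame: x ahead of the robot, y to its left, z up, the work surface at z = 0. Lengths are in m, angles in rad, forces in N, time in s.
With the tool pointing down it reaches from about 0.425 to 0.925 m from the base axis. Payload 6.8 kg.
Tool frame: the origin (TCP) lies midway between the tips of the shut fingers; the grasp point (between the pads) lies 19 mm behind it; z points along the fingers, y is the line along which they close (so a half turn about z gives the same grasp; the last joint's range is limited). The gripper opens to 85 mm and grips with 20 to 120 N. Pads are 22 mm wide; open, the fingers measure 114 mm over their backs; the gripper's body (76 mm by 85 mm) begins 54 mm behind the grasp point. The pads swing forward as they close: fully open they stand 13 mm farther back than shut.
Start: joints at [1.202, 0.477, 0.022, 1.555, -0.011, 1.109, -0.083], TCP at [0.174, -0.652, 0.231] pointing down, gripper open.
Joint ranges: [-2.96, 2.96], [-0.34, 2.1], [-1.41, 1.46], [0.24, 2.44], [-1.37, 4.51], [0.17, 1.92], [-2.96, 2.96]. Speed limits (rad/s): [2.39, 2.39, 3.14, 3.14, 3.14, 3.14, 3.14].

INTERFACE

Orientations are given as a rotation vector (axis times angle).
In Python, from bench import r gives the robot as it stands. The module is installed in compiled form; this text tells all that it offers.
- The arm moves only by the tool apply_moves, never from a script. Its argument "rows" is a list of rows, each a list of 6 numbers: the shift along the tool's x, y, z scaled (see below), then the turn, a rotation vector about the tool's x, y, z scaled (see below). A call has 1 to 5 rows; each row is the pose to reach, as a shift and turn from the pose commanded when the call began, along the tool's axes at that moment; what a row does not reach only later rows make up. The controller multiplies each number of a shift by 0.25 m and each number of a turn by 90 degrees. A row lasts 1/8 s, in which the tool goes at most 62.5 mm and 10.7 degrees, less where a joint would pass 70% of its speed; a pose out of reach is approached as far as the arm can. A call with a number of a shift or a turn outside -1 to 1 is refused whole. A call with a gripper value outside its range is refused whole. "claw" is the opening, from 0 (shut) to 1 (fully open), set as the call begins (left out, the last holds). The fingers move at their own pace and stop on an object; "newtons" is the grip in N (left out, the last holds). Time passes only in rows, so rows that repeat a pose let the fingers close. It gives the time, the measured TCP pose, the force, the opening and the grip force at its end, in the units of the state.
- r.get_obs(): the state, without advancing time (a new reading comes with each control period).
- r.grab_frame(name): name is "side" or "top"; returns a dict with "pixels" (480x640x3 uint8, red, green, blue), "intrinsics" (3x3 intrinsics, pixels), "dist" ([k1, k2, p1, p2, k3] as OpenCV has them; the pictures are not rectified), "eye" and "attitude" of the camera in the world. Camera axes: x right, y up, looking along -z (the intrinsics and any distortion apply to the point x, -y, -z); pixel columns grow to the right and rows downward; lengths in m; the calibration is good to about 2 mm. A picture is of the moment at which its call begins. There is no depth.
- r.hand_in(): hands the job in; it is judged then, once.
Trained networks look in a picture, given as the dict that the camera call returned (one of the last four; its "shot" number tells which), for a name from the list of things; names that differ only in an ending like _2 or _b are one class to them, and where a whole thing is asked for, a point or a joint stands for the part that bears it (a point fixed in the world has none). Each returns a list of dicts, best first, with "conf" (0 to 1); they miss things now and then, are a little off and sometimes report something else, mostly with a low value. They report only what shows in the picture. A call takes as long as a camera call.
- r.search_frame(picture, thing): "rect" ([left, top, width, height] in pixels, round what is visible of it).
- r.outline_of(picture, thing): "pixels" (480x640 bool, what is visible of it) and "rect" ([left, top, width, height] in pixels, round what is visible of it).
- r.landmark_of(picture, thing): "point" ([column, row] in pixels: a listed point, or the origin of a listed thing).
The state is a dict: "clock": time; "joints": joint angles; "qvel": joint speeds; "tau": joint torques, N m; "tcp_pos": TCP position; "orientation": TCP orientation; "contact_force": force on the tool from outside, world axes, zero at the start; "moment": the same for the moment, N m; "grip_width": finger opening in m; "gripper_force": force on a finger pad.
Only numpy, scipy, OpenCV 4.12 (cv2) and the standard library are available. Lean on these libraries where they do the work, as an engineer would, in place of code of your own. Each camera call takes 0.05 s, during which the arm holds its last target. There are 200 camera calls.

## Working session

There is one attempt and no reset: what is moved stays moved. The work goes in short steps, Python scripts to look and compute and a tool call to move; the robot and the scene stay as the last step left them, time stands still between calls to the robot, and variables do not carry over. Pictures are saved under pics/ and viewed, at most 10 in all, crops included, and the job is handed in when it is done.

Besides the shell and the picture viewer there is one more tool, called as name([rows], argument=value, ...), one row to a line, values as JSON. apply_moves: Moves the arm, as the interface text tells. Its arguments: {"type":"object","properties":{"rows":{"type":"array","items":{"type":"array","items":{"type":"number"}}},"claw":{"type":"number"},"newtons":{"type":"number"}},"required":["rows"]}

```bash
mkdir -p pics; cat > h.py <<'E'
import numpy as np, cv2
from scipy.spatial.transform import Rotation as R
from bench import r
def cam(p):
    a=np.array(p["attitude"],float)
    if a.shape==(3,3): M=a
    elif a.size==3: M=R.from_rotvec(a).as_matrix()
    else: M=R.from_quat(a).as_matrix()
    return M,np.array(p["eye"])
def ray(p,uv):
    M,e=cam(p)
    q=cv2.undistortPoints(np.array([[uv]],float),np.array(p["intrinsics"]),np.array(p["dist"]))[0,0]
    d=M@np.array([q[0],-q[1],-1]);return e,d
def atz(p,uv,z):
    e,d=ray(p,uv);return e+d*(z-e[2])/d[2]
def proj(p,X):
    M,e=cam(p);c=(np.atleast_2d(X)-e)@M
    c=c*[1,-1,-1]
    return cv2.projectPoints(c,np.zeros(3),np.zeros(3),np.array(p["intrinsics"]),np.array(p["dist"]))[0][:,0]
def tri(obs):
    A=0;b=0
    for p,uv in obs:
        e,d=ray(p,uv);d=d/np.linalg.norm(d);P=np.eye(3)-np.outer(d,d);A=A+P;b=b+P@e
    return np.linalg.solve(A,b)
E
python3 - <<'E'
from h import *
s=r.get_obs();print(s)
P={}
for n in("top","side"):
    p=r.grab_frame(n);P[n]=p;print(n,p["eye"],p["attitude"],p["intrinsics"])
    cv2.imwrite(f"pics/{n}0.png",p["pixels"][:,:,::-1])
Z=dict(tall_stop=.074,tall_tab=.049,rod_tip=.092,knob_top=.174,press=0,turret=.018,nut_m20=0,bolt_tin=0,tape_measure=0,pliers=0,cold_chisel=0,marker=0)
for t,z in Z.items():
    for n in P:
        for q in r.landmark_of(P[n],t)[:2]:
            print(t,n,np.round(q["point"],1),round(q["conf"],2),atz(P[n],q["point"],z).round(4))
E
```

```text
{'clock': 0.0, 'joints': array([ 1.20191628,  0.47782677,  0.02233875,  1.55644667, -0.01151481,
        1.10929517, -0.0831014 ]), 'qvel': array([-0.00047823, -0.00073424, -0.00242084,  0.00023949, -0.0004743 ,
        0.0002361 ,  0.00015115]), 'tau': array([-2.38246082e-05, -5.96458054e+01,  1.60772435e+00, -2.81195140e+01,
        1.24096207e-02,  9.10982693e-03, -7.42205742e-06]), 'tcp_pos': array([ 0.17387632, -0.65160949,  0.23030983]), 'orientation': array([-3.11312498e+00, -4.08259592e-01,  5.70347038e-04]), 'contact_force': array([ 0.35030998,  0.10729163, -0.14323233]), 'moment': array([ 0.03014903, -0.02831061,  0.04189499]), 'gripper_force': 0.0, 'grip_width': 0.08529862185253234}
top [ 0.40822765 -0.0435163   1.19721241] [ 0.14218651 -0.13391738 -1.55799625] [[576.95610308   0.         323.94268354]
 [  0.         576.95610308 242.13729062]
 [  0.           0.           1.        ]]
side [ 0.24065428 -0.77421141  0.55532921] [ 1.08025598 -0.24362076 -0.42019224] [[558.705816     0.         326.16509379]
 [  0.         558.705816   249.02430271]
 [  0.           0.      
[... 615 characters left out ...]
8 ]
nut_m20 top [330.2 333.9] 0.61 [ 0.4302 -0.0508  0.    ]
nut_m20 side [238.4 348.3] 0.81 [ 0.4332 -0.0515  0.    ]
bolt_tin top [421.  318.4] 0.91 [ 0.4633 -0.2375  0.    ]
bolt_tin side [279.7 233.9] 0.73 [0.6581 0.3196 0.    ]
bolt_tin side [296.8 416.7] 0.62 [ 0.4551 -0.238   0.    ]
tape_measure top [379.3 224.1] 0.84 [ 0.6609 -0.1532  0.    ]
tape_measure top [237.4 247.5] 0.35 [0.6082 0.1459 0.    ]
tape_measure side [310.9 186.4] 0.45 [0.853  0.5662 0.    ]
pliers top [354.2 295.5] 0.86 [ 0.5093 -0.1     0.    ]
pliers side [288.9 352.3] 0.88 [ 0.5029 -0.0986  0.    ]
pliers side [309.5 186. ] 0.56 [0.8509 0.5709 0.    ]
cold_chisel top [346.6 214.4] 0.78 [ 0.6814 -0.0839  0.    ]
```

```bash
python3 - <<'E'
import cv2,numpy as np
a=cv2.imread("pics/top0.png")[160:310,170:390];b=cv2.imread("pics/side0.png")[150:350,200:420]
a=cv2.resize(a,(440,300),interpolation=cv2.INTER_CUBIC) ;a=cv2.resize(a,(800,545))[:, :]
a=cv2.resize(cv2.imread("pics/top0.png")[170:310,180:300],(480,560),interpolation=cv2.INTER_CUBIC)
b=cv2.resize(cv2.imread("pics/side0.png")[160:300,230:310],(320,560),interpolation=cv2.INTER_CUBIC)
cv2.imwrite("pics/c0.png",np.hstack([a,b]))
E
```

```text
(no output)
```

View pics/c0.png

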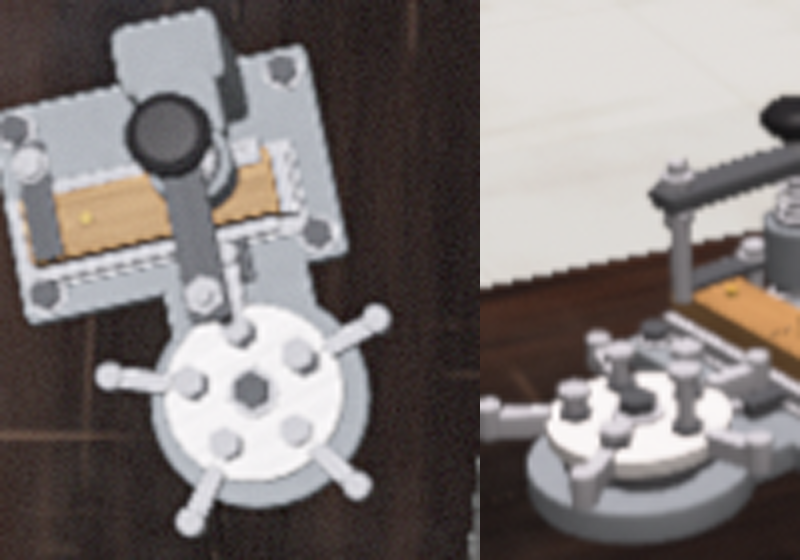

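View pics/side0.png

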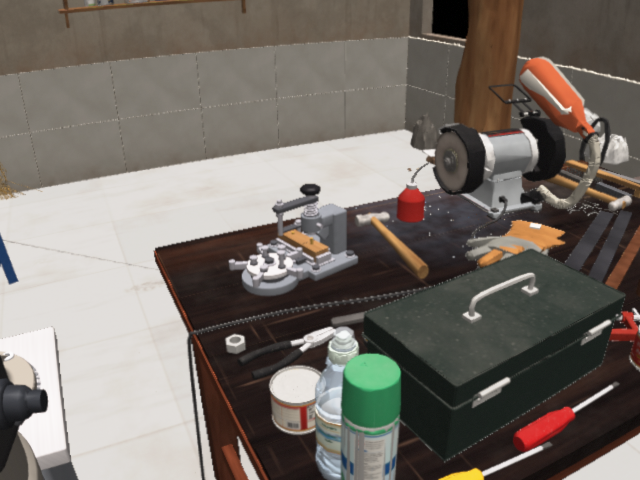

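The top view shows the turret at about (243,268), with tabs at about (274,249), (207,264), (227,300) and (269,291) and one behind under the rod. The side view shows the same tabs, so I'll fit the press pose and turret angle and test all five screw assignments.

```bash
cat > fit.py <<'E'
from h import *
from scipy.optimize import least_squares
def T(q,X): # press frame -> world
    c,s=np.cos(q[2]),np.sin(q[2]);X=np.atleast_2d(X).astype(float)
    return np.c_[q[0]+c*X[:,0]-s*X[:,1],q[1]+s*X[:,0]+c*X[:,1],X[:,2]]
def tabs(q,a,rad=.072,z=.049,k=range(5)):
    b=a+np.deg2rad(72)*np.array(list(k));z=np.broadcast_to(z,b.shape)
    return T(q,np.c_[-.06+rad*np.cos(b),rad*np.sin(b),z])
HT=np.array([.074,.068,.062,.056,.050])
E
cat > a.py <<'E'
from fit import *
p=r.grab_frame("top");s=r.grab_frame("side")
cr=lambda L:np.array(L)/4+[180,170]
tp=cr([(377,317),(107,376),(190,522),(357,484)]) # cyc index rel. to first: 0,2,3,4
sc=cr([(302,355),(240,330),(190,383),(226,443),(297,430)])
knob=cr([(168,135)])[0]; 
for k in range(5):
    def f(v):
        q=v[:3];a=v[3]
        e=[proj(p,tabs(q,a,k=[0,2,3,4]))-tp]
        h=HT[(np.arange(5)+k)%5]
        e+=[proj(p,tabs(q,a,.03,h))-sc,proj(p,T(q,[.045,0,.174]))-knob]
        return np.vstack(e).ravel()
    o=least_squares(f,[.62,.14,.17,-1.2])
    print(k,o.cost.round(2),o.x[:3].round(4),np.rad2deg(o.x[2:]).round(1),np.abs(o.fun).max().round(1))
    if k==0:
        v=o.x; print(o.fun.reshape(-1,2).round(1).tolist()); np.save("v.npy",v)
        print(tabs(v[:3],v[3]).round(4).tolist(),T(v[:3],[[-.06,0,0],[-.03,0,0],[.045,0,0]]).round(4).tolist())
q=v[:3];im=s["pixels"][:,:,::-1].copy();im=cv2.resize(im[160:300,200:360],(800,700),interpolation=cv2.INTER_CUBIC)
def dot(X,c):
    for i,u in enumerate(proj(s,X)):
        cv2.circle(im,tuple(int(t) for t in (u-[200,160])*5+2),3,c,-1); cv2.putText(im,str(i),tuple(int(t) for t in (u-[200,160])*5+[6,0]),0,.5,c,1)
dot(tabs(q,v[3]),(0,0,255));dot(tabs(q,v[3],.03,HT),(255,0,0));dot(T(q,[[-.03,0,.092],[.045,0,.174]]),(0,160,0))
cv2.imwrite("pics/s1.png",im[100:700])
E
python3 a.py
```

```text
0 2.38 [0.6172 0.1391 0.2381] [ 13.6 -72.9] 1.0
[[0.3, 0.6], [1.0, 0.2], [0.4, 0.1], [0.4, 0.6], [-0.7, -0.3], [-0.9, -0.7], [-0.1, -0.4], [-0.1, 0.2], [-0.1, 0.1], [-0.1, -0.6]]
[[0.5957, 0.063, 0.049], [0.6291, 0.1408, 0.049], [0.5655, 0.1966, 0.049], [0.4927, 0.1533, 0.049], [0.5114, 0.0708, 0.049]] [[0.5589, 0.1249, 0.0], [0.5881, 0.132, 0.0], [0.6609, 0.1497, 0.0]]
1 3.98 [0.6173 0.1391 0.2377] [ 13.6 -72.8] 1.6
2 4.57 [0.6173 0.1391 0.2377] [ 13.6 -72.5] 1.5
3 4.49 [0.6173 0.1391 0.2382] [ 13.6 -72.3] 1.2
4 4.99 [0.6172 0.139  0.2385] [ 13.7 -72.5] 1.5
```

View pics/s1.png

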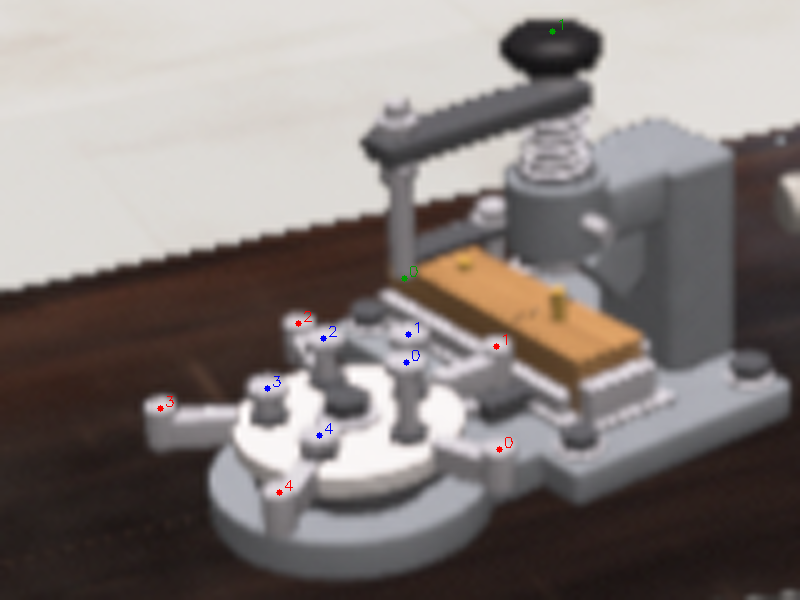

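The side view agrees with the tallest screw (0) sitting one click clockwise of the rod. It needs one counter-clockwise step, made by pushing the front tab (3) toward press -y. I'll plan the moves in press coordinates.

```bash
cat > g.py <<'E'
import sys
from fit import *
v=np.load("v.npy");o=r.get_obs();M=R.from_rotvec(o["orientation"]).as_matrix()
print(o["clock"].__round__(2),o["tcp_pos"].round(4),"toolx deg",np.rad2deg(np.arctan2(M[1,0],M[0,0])).round(2),"z",M[:,2].round(3),"j",o["joints"].round(2),"F",o["contact_force"].round(1))
c,s=np.cos(v[2]),np.sin(v[2]);d=o["tcp_pos"][:2]-v[:2];print("press xy",round(c*d[0]+s*d[1],4),round(-s*d[0]+c*d[1],4))
def go(X,frm=o["tcp_pos"]):print(np.round(X,4),"row",(M.T@(np.array(X)-frm)/.25).round(3))
for a in sys.argv[1:]:
    k,x=a.split(":");x=[float(t) for t in x.split(",")]
    go(T(v[:3],x)[0] if k=="p" else x)
E
python3 g.py w:.174,-.652,.33 w:.35,-.45,.33 w:.5,-.25,.33 p:-.125,.085,.2
```

```text
1.4 [ 0.1741 -0.6522  0.2313] toolx deg 14.94 z [ 0. -0. -1.] j [ 1.2   0.48  0.02  1.56 -0.01  1.11 -0.08] F [-0.5 -0.1  0.1]
press xy -0.6173 -0.6644
[ 0.174 -0.652  0.33 ] row [-0.    -0.001 -0.395]
[ 0.35 -0.45  0.33] row [ 0.888 -0.6   -0.395]
[ 0.5  -0.25  0.33] row [ 1.674 -1.218 -0.395]
[0.4757 0.1922 0.2   ] row [ 2.037 -2.952  0.125]
```

apply_moves([
  [0,0,-0.2,0,0,0],
  [0.2,-0.13,-0.4,0,0,0],
  [0.44,-0.3,-0.4,0,0,0],
  [0.66,-0.45,-0.4,0,0,0],
  [0.88,-0.6,-0.4,0,0,0],
], claw=0)

```text
clock: 2.02
tcp_pos: [0.3287, -0.4727, 0.3316]
orientation: [3.114, 0.408, 0.001]
contact_force: [0.8, -0.2, -0.9]
grip_width: -0.0003
gripper_force: 0.0
```

apply_moves([
  [0.2,-0.15,0,0,0,0],
  [0.4,-0.3,0,0,0,0],
  [0.6,-0.46,0,0,0,0],
  [0.79,-0.62,0,0,0,0],
  [0.79,-0.62,0,0,0,0],
])

```text
clock: 2.65
tcp_pos: [0.4816, -0.2678, 0.3313]
orientation: [-3.111, -0.424, -0.003]
contact_force: [0.2, -1.0, 0.3]
grip_width: 0.0001
gripper_force: 0.0
```

```bash
python3 g.py w:.5,-.02,.33 p:-.125,.085,.3 p:-.125,.085,.1
```

```text
2.65 [ 0.4816 -0.2678  0.3313] toolx deg 15.52 z [ 0.002  0.002 -1.   ] j [ 0.6   0.2  -0.24  1.71  0.05  1.23 -0.95] F [ 0.2 -1.   0.3]
press xy -0.2277 -0.3634
[ 0.5  -0.02  0.33] row [ 0.336 -0.935  0.007]
[0.4757 0.1922 0.3   ] row [ 0.469 -1.779  0.129]
[0.4757 0.1922 0.1   ] row [ 0.467 -1.778  0.929]
```

apply_moves([
  [0.08,-0.2,0,0,0,0],
  [0.16,-0.4,0,0,0,0],
  [0.24,-0.6,0,0,0,0],
  [0.3,-0.8,0,0,0,0],
  [0.35,-1.0,0,0,0,0],
])

```text
clock: 3.28
tcp_pos: [0.4984, -0.0088, 0.3312]
orientation: [3.115, 0.407, 0.001]
contact_force: [0.5, -0.4, -0.2]
grip_width: -0.0
gripper_force: 0.0
```

apply_moves([
  [0.03,-0.2,0,0,0,0],
  [0.06,-0.4,0,0,0,0],
  [0.09,-0.6,0,0,0,0],
  [0.12,-0.78,0.06,0,0,0],
  [0.12,-0.78,0.12,0,0,0],
])

```text
clock: 3.9
tcp_pos: [0.4764, 0.19, 0.301]
orientation: [-3.112, -0.417, -0.001]
contact_force: [-0.0, -0.3, 0.3]
grip_width: 0.0002
gripper_force: 0.0
```

```bash
python3 g.py p:-.125,.085,.2 p:-.125,.085,.035
```

```text
3.9 [0.4764 0.19   0.301 ] toolx deg 15.27 z [ 0.001  0.002 -1.   ] j [ 0.01  0.19 -0.59  1.82  0.11  1.16 -1.91] F [-0.  -0.3  0.3]
press xy -0.1248 0.0827
[0.4757 0.1922 0.2   ] row [-0.001 -0.009  0.404]
[0.4757 0.1922 0.035 ] row [-0.002 -0.008  1.064]
```

apply_moves([
  [0,-0.01,0.2,0,0,0],
  [0,-0.01,0.4,0,0,0],
  [0,-0.01,0.6,0,0,0],
  [0,-0.01,0.75,0,0,0],
  [0,-0.01,0.8,0,0,0],
])

```text
clock: 4.53
tcp_pos: [0.4756, 0.1867, 0.0988]
orientation: [3.113, 0.406, -0.006]
contact_force: [0.5, -0.9, 1.2]
grip_width: -0.0001
gripper_force: 0.0
```

```bash
python3 g.py p:-.125,.085,.035 p:-.125,.062,.035 p:-.125,-.009,.035; python3 - <<'E'
from h import *
p=r.grab_frame("top");s=r.grab_frame("side")
a=cv2.resize(p["pixels"][190:310,170:290],(400,400),interpolation=cv2.INTER_CUBIC)
b=cv2.resize(s["pixels"][190:310,200:320],(400,400),interpolation=cv2.INTER_CUBIC)
cv2.imwrite("pics/m1.png",np.hstack([a,b])[:,:,::-1])
E
```

```text
4.53 [0.4756 0.1867 0.0988] toolx deg 14.84 z [-0.004 -0.002 -1.   ] j [-0.07  0.44 -0.52  2.03  0.31  0.76 -2.09] F [ 0.5 -0.9  1.2]
press xy -0.1264 0.0797
[0.4757 0.1922 0.035 ] row [ 0.007 -0.021  0.255]
[0.4811 0.1698 0.035 ] row [0.005 0.071 0.255]
[0.4979 0.1008 0.035 ] row [-0.001  0.354  0.256]
```

View pics/m1.png

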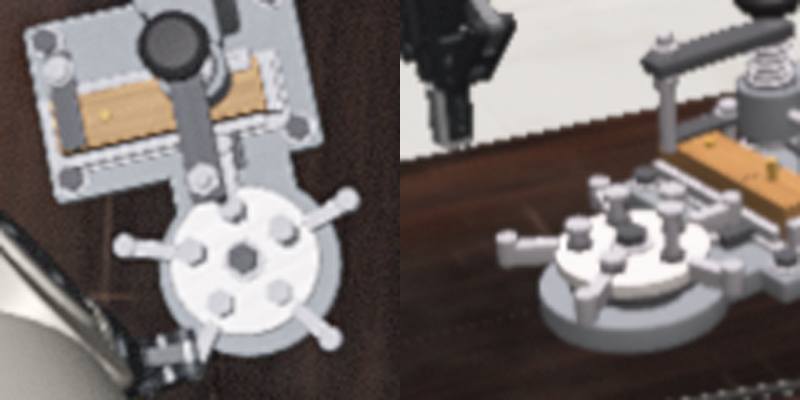

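The fingers hang left of the front tab's post (top crop at about (190,355), side crop at about (450,140)), clear of everything. Next I lower them and push.

apply_moves([
  [0.005,-0.03,0.08,0,0,0],
  [0.005,-0.03,0.16,0,0,0],
  [0.005,-0.03,0.22,0,0,0],
  [0.005,-0.03,0.25,0,0,0],
  [0.005,-0.03,0.25,0,0,0],
])

```text
clock: 5.25
tcp_pos: [0.476, 0.1965, 0.0387]
orientation: [3.115, 0.408, 0.0]
contact_force: [0.0, -1.1, -0.4]
grip_width: 0.0002
gripper_force: 0.0
```

```bash
python3 g.py p:-.125,.062,.036 p:-.125,.04,.036 p:-.125,-.009,.036
```

```text
5.25 [0.476  0.1965 0.0387] toolx deg 14.93 z [ 0. -0. -1.] j [-0.14  0.54 -0.47  2.05  0.4   0.64 -2.18] F [ 0.  -1.1 -0.4]
press xy -0.1237 0.0892
[0.4811 0.1698 0.036 ] row [-0.008  0.109  0.011]
[0.4863 0.1484 0.036 ] row [-0.01   0.197  0.011]
[0.4979 0.1008 0.036 ] row [-0.014  0.392  0.011]
```

apply_moves([
  [0,0.03,0.01,0,0,0],
  [0,0.06,0.01,0,0,0],
  [-0.01,0.09,0.01,0,0,0],
  [-0.01,0.11,0.01,0,0,0],
  [-0.01,0.13,0.01,0,0,0],
])

```text
clock: 5.88
tcp_pos: [0.4791, 0.1667, 0.0359]
orientation: [-3.112, -0.411, 0.005]
contact_force: [-10.5, 10.4, 2.6]
grip_width: -0.0001
gripper_force: 7.4
```

apply_moves([
  [0,0.02,0,0,0,0],
  [0,0.04,0,0,0,0],
  [0,0.06,0,0,0,0],
  [0,0.08,0,0,0,0],
  [0,0.1,0,0,0,0],
])

```text
clock: 6.5
tcp_pos: [0.4877, 0.1405, 0.0359]
orientation: [-3.114, -0.409, 0.001]
contact_force: [-1.6, 2.4, -0.9]
grip_width: 0.0001
gripper_force: 1.2
```

```bash
python3 g.py p:-.125,.012,.036 p:-.125,-.009,.036
```

```text
6.5 [0.4877 0.1405 0.0359] toolx deg 14.97 z [-0.001  0.    -1.   ] j [-0.03  0.53 -0.46  2.07  0.4   0.62 -2.07] F [-1.6  2.4 -0.9]
press xy -0.1255 0.032
[0.4929 0.1212 0.036 ] row [ 0.    0.08 -0.  ]
[0.4979 0.1008 0.036 ] row [-0.002  0.164 -0.   ]
```

apply_moves([
  [0,0.02,0,0,0,0],
  [0,0.04,0,0,0,0],
  [0,0.06,0,0,0,0],
  [0,0.08,0,0,0,0],
  [0,0.095,0,0,0,0],
])

```text
clock: 7.12
tcp_pos: [0.4947, 0.1168, 0.0361]
orientation: [3.115, 0.408, 0.0]
contact_force: [0.4, -0.1, -0.7]
grip_width: -0.0
gripper_force: 0.0
```

apply_moves([
  [0,0.015,0,0,0,0],
  [0,0.03,0,0,0,0],
  [0,0.03,0,0,0,0],
])

```text
clock: 7.5
tcp_pos: [0.4963, 0.1099, 0.036]
orientation: [3.115, 0.408, -0.0]
contact_force: [-0.9, 0.3, -0.2]
grip_width: -0.0004
gripper_force: 0.0
```

```bash
python3 g.py p:-.125,-.009,.036;  python3 - <<'E'
from fit import *
p=r.grab_frame("top");s=r.grab_frame("side")
a=cv2.resize(p["pixels"][190:310,170:290],(400,400),interpolation=cv2.INTER_CUBIC)
b=cv2.resize(s["pixels"][190:310,200:320],(400,400),interpolation=cv2.INTER_CUBIC)
cv2.imwrite("pics/m2.png",np.hstack([a,b])[:,:,::-1])
E
```

```text
7.5 [0.4963 0.1099 0.036 ] toolx deg 14.91 z [ 0. -0. -1.] j [ 0.03  0.53 -0.46  2.07  0.4   0.62 -2.01] F [-0.9  0.3 -0.2]
press xy -0.1243 0.0001
[0.4979 0.1008 0.036 ] row [-0.003  0.037 -0.   ]
```

View pics/m2.png

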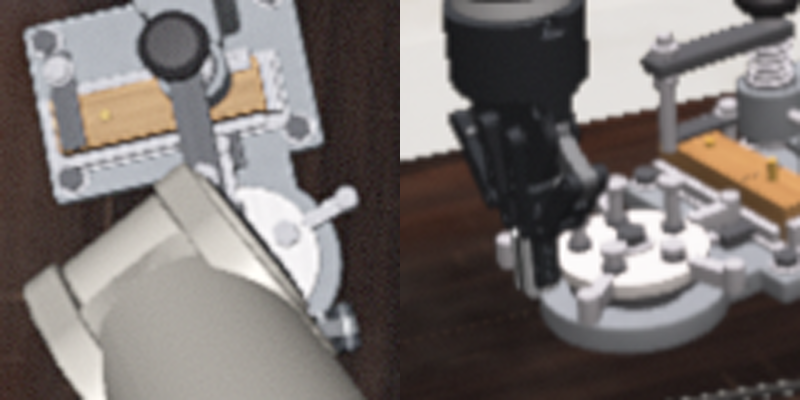

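The turret has sprung on and no force remains, so I retreat upward and check the result.

apply_moves([
  [-0.06,0,0,0,0,0],
  [-0.08,0,-0.2,0,0,0],
  [-0.08,0,-0.4,0,0,0],
  [-0.08,0,-0.6,0,0,0],
  [-0.08,0,-0.8,0,0,0],
])

```text
clock: 8.22
tcp_pos: [0.4754, 0.1048, 0.2373]
orientation: [3.114, 0.409, -0.001]
contact_force: [1.4, -0.2, -0.3]
grip_width: 0.0002
gripper_force: 0.0
```

apply_moves([
  [0,0.2,-0.1,0,0,0],
  [0,0.4,-0.2,0,0,0],
  [0,0.6,-0.2,0,0,0],
  [0,0.8,-0.2,0,0,0],
  [0,0.8,-0.2,0,0,0],
])

```text
clock: 8.85
tcp_pos: [0.5275, -0.0927, 0.2851]
orientation: [3.115, 0.397, -0.003]
contact_force: [-1.0, 0.9, -0.2]
grip_width: -0.0002
gripper_force: 0.0
```

```bash
python3 g.py p:.045,0,.30 ;  python3 - <<'E'
from fit import *
p=r.grab_frame("top");s=r.grab_frame("side")
for t,z in dict(tall_stop=.074,tall_tab=.049,rod_tip=.092,knob_top=.174).items():
    for n,P in dict(top=p,side=s).items():
        for q in r.landmark_of(P,t)[:1]: print(t,n,np.round(q["point"],1),round(q["conf"],2),atz(P,q["point"],z).round(4))
v=np.load("v.npy");q=v[:3]
def ov(P,x0,y0,w,h,k):
    im=cv2.resize(P["pixels"][y0:y0+h,x0:x0+w,::-1],None,fx=k,fy=k,interpolation=cv2.INTER_CUBIC)
    for X,c in((tabs(q,0),(0,0,255)),(tabs(q,0,.03,HT),(255,0,0)),(T(q,[[-.03,0,.092],[.045,0,.174]]),(0,160,0))):
        for i,u in enumerate(proj(P,X)):
            t=tuple(int(e) for e in (u-[x0,y0])*k+k/2);cv2.circle(im,t,2,c,-1);cv2.putText(im,str(i),t,0,.4,c,1)
    return im
cv2.imwrite("pics/m3.png",np.hstack([ov(p,190,180,100,140,4),ov(s,220,180,100,140,4)]))
E
```

```text
8.85 [ 0.5275 -0.0927  0.2851] toolx deg 14.52 z [-0.002 -0.002 -1.   ] j [ 0.45  0.23 -0.47  1.8   0.12  1.14 -1.37] F [-1.   0.9 -0.2]
press xy -0.1418 -0.2041
[0.6609 0.1497 0.3   ] row [ 0.76  -0.805 -0.062]
tall_stop top [237. 251.] 0.58 [0.5888 0.1348 0.074 ]
tall_stop side [280.6 242.3] 0.84 [0.5896 0.1378 0.074 ]
tall_tab top [234.7 230.1] 0.78 [0.6358 0.1449 0.049 ]
tall_tab side [298.9 248.8] 0.88 [0.6291 0.141  0.049 ]
rod_tip top [235.5 248.8] 0.85 [0.5902 0.135  0.092 ]
rod_tip side [278.7 233.9] 0.62 [0.5872 0.1393 0.092 ]
knob_top top [219.2 203.2] 0.68 [0.6609 0.1545 0.174 ]
knob_top side [312.4 184.5] 0.84 [0.6681 0.1543 0.174 ]
```

View pics/m3.png

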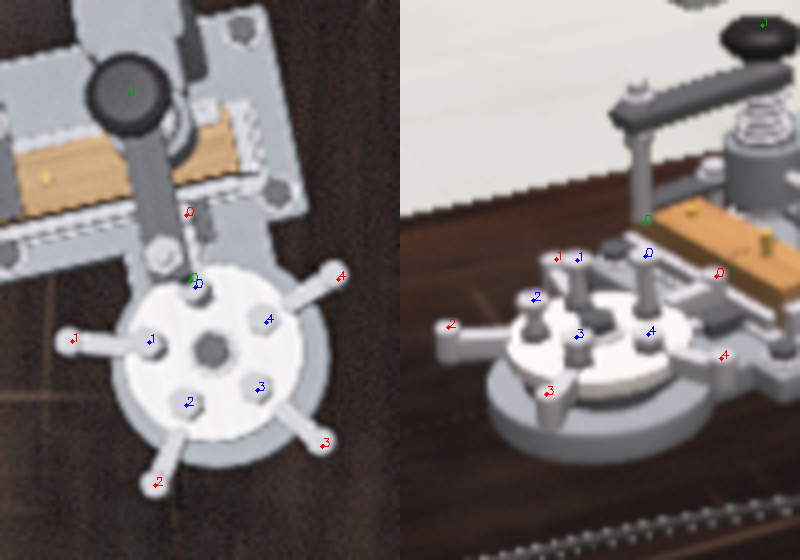

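The overlay matches: the tallest screw (0) is under the rod and clicked in. Next I move over the knob.

apply_moves([
  [0.15,-0.16,-0.05,0,0,0],
  [0.3,-0.32,-0.06,0,0,0],
  [0.45,-0.48,-0.06,0,0,0],
  [0.6,-0.64,-0.06,0,0,0],
  [0.76,-0.81,-0.06,0,0,0],
])

```text
clock: 9.98
tcp_pos: [0.6607, 0.1578, 0.301]
orientation: [3.115, 0.407, 0.0]
contact_force: [0.7, -0.2, 0.5]
grip_width: 0.0003
gripper_force: 0.0
```

apply_moves([
  [0,0,0.1,0,0,0],
  [0,0,0.2,0,0,0],
  [0,0,0.3,0,0,0],
  [0,0,0.34,0,0,0],
  [0,0,0.34,0,0,0],
])

```text
clock: 10.6
tcp_pos: [0.6596, 0.1565, 0.2157]
orientation: [3.115, 0.409, -0.002]
contact_force: [-0.3, 0.3, 0.4]
grip_width: -0.0002
gripper_force: 0.0
```

```bash
python3 g.py w:.661,.151,.184 w:.661,.151,.157
```

```text
10.6 [0.6596 0.1565 0.2157] toolx deg 14.95 z [-0.001 -0.    -1.   ] j [ 0.03  0.55 -0.52  1.53  0.29  1.14 -1.86] F [-0.3  0.3  0.4]
press xy 0.0453 0.0069
[0.661 0.151 0.184] row [-0.     0.023  0.127]
[0.661 0.151 0.157] row [-0.     0.023  0.235]
```

apply_moves([
  [0,0.02,0.03,0,0,0],
  [0,0.02,0.07,0,0,0],
  [0,0.02,0.1,0,0,0],
  [0,0.02,0.13,0,0,0],
  [0,0.02,0.13,0,0,0],
])

```text
clock: 11.22
tcp_pos: [0.6607, 0.1516, 0.1827]
orientation: [3.115, 0.409, -0.002]
contact_force: [0.2, -0.1, -0.2]
grip_width: -0.0002
gripper_force: 0.0
```

apply_moves([
  [0,0,0.02,0,0,0],
  [0,0,0.04,0,0,0],
  [0,0,0.06,0,0,0],
  [0,0,0.08,0,0,0],
  [0,0,0.09,0,0,0],
])

```text
clock: 11.85
tcp_pos: [0.6614, 0.1518, 0.1617]
orientation: [3.115, 0.408, 0.001]
contact_force: [-2.3, -0.9, 8.5]
grip_width: -0.0001
gripper_force: 4.2
```

Contact is made and the pin is going in. I continue slowly to the hard stop.

apply_moves([
  [0,0,0.008,0,0,0],
  [0,0,0.016,0,0,0],
  [0,0,0.022,0,0,0],
  [0,0,0.022,0,0,0],
])

```text
clock: 12.35
tcp_pos: [0.6614, 0.1518, 0.1564]
orientation: [3.115, 0.408, 0.001]
contact_force: [-2.2, -0.9, 7.5]
grip_width: -0.0
gripper_force: 3.6
```

apply_moves([
  [0,0,0.005,0,0,0],
  [0,0,0.01,0,0,0],
  [0,0,0.01,0,0,0],
])

```text
clock: 12.72
tcp_pos: [0.6615, 0.1518, 0.1559]
orientation: [3.114, 0.408, 0.002]
contact_force: [-6.9, -1.7, 18.5]
grip_width: 0.0001
gripper_force: 9.4
```

That is the hard stop: the force jumped to 18.5 N at z = 0.156. I press a touch more, hold, and let the knob rise.

apply_moves([
  [0,0,0.004,0,0,0],
  [0,0,0.004,0,0,0],
])

```text
clock: 12.98
tcp_pos: [0.6615, 0.1518, 0.1558]
orientation: [3.114, 0.408, 0.003]
contact_force: [-8.7, -3.4, 23.9]
grip_width: -0.0002
gripper_force: 11.9
```

apply_moves([
  [0,0,-0.03,0,0,0],
  [0,0,-0.07,0,0,0],
  [0,0,-0.13,0,0,0],
  [0,0,-0.25,0,0,0],
  [0,0,-0.4,0,0,0],
])

```text
clock: 13.6
tcp_pos: [0.6604, 0.1513, 0.2521]
orientation: [3.115, 0.409, -0.004]
contact_force: [0.9, -0.3, -0.6]
grip_width: -0.0003
gripper_force: 0.0
```

apply_moves([
  [-0.1,0.1,-0.1,0,0,0],
  [-0.25,0.25,-0.15,0,0,0],
  [-0.4,0.4,-0.15,0,0,0],
  [-0.55,0.55,-0.15,0,0,0],
  [-0.7,0.7,-0.15,0,0,0],
])

```text
clock: 14.22
tcp_pos: [0.536, -0.0641, 0.2897]
orientation: [3.115, 0.408, -0.0]
contact_force: [1.4, -1.5, 0.5]
grip_width: -0.0002
gripper_force: 0.0
```

apply_moves([
  [0,0.1,0,0,0,0],
  [0,0.1,0,0,0,0],
  [0,0.1,0,0,0,0],
])

```text
clock: 14.6
tcp_pos: [0.5437, -0.0853, 0.2896]
orientation: [-3.114, -0.411, 0.0]
contact_force: [-0.5, 0.6, 1.1]
grip_width: -0.0001
gripper_force: 0.0
```

```bash
python3 - <<'E'
from fit import *
p=r.grab_frame("top");s=r.grab_frame("side")
print(r.get_obs()["contact_force"].round(1))
for t,z in dict(tall_stop=.074,rod_tip=.092,knob_top=.174).items():
    for n,P in dict(top=p,side=s).items():
        for q in r.landmark_of(P,t)[:1]: print(t,n,np.round(q["point"],1),round(q["conf"],2),atz(P,q["point"],z).round(4))
f=lambda P,x,y:cv2.resize(P["pixels"][y:y+140,x:x+100,::-1],None,fx=4,fy=4,interpolation=cv2.INTER_CUBIC)
cv2.imwrite("pics/m4.png",np.hstack([f(p,190,180),f(s,240,170)]))
E
```

```text
[ 0.1  0.6 -0.7]
tall_stop top [236.4 253.2] 0.9 [0.5844 0.1358 0.074 ]
tall_stop side [279.5 244.6] 0.67 [0.5839 0.1295 0.074 ]
rod_tip top [234.8 249.2] 0.74 [0.5894 0.1363 0.092 ]
rod_tip side [281.5 235.2] 0.69 [0.5898 0.1314 0.092 ]
knob_top top [221.2 201.5] 0.82 [0.6641 0.151  0.174 ]
knob_top side [309.2 186.7] 0.6 [0.6576 0.1463 0.174 ]
```

View pics/m4.png

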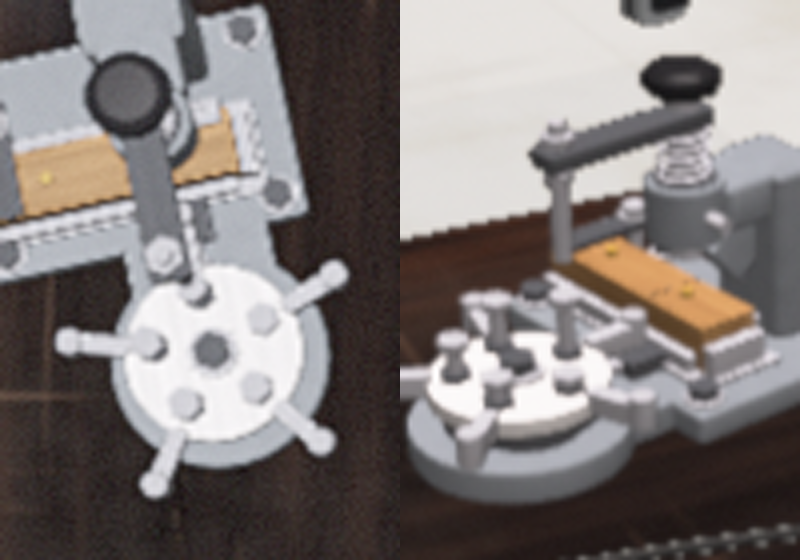

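The ram is back up, the pin (side crop at about (687,292)) stands as low as its neighbour (612,248), and the turret hasn't moved. I'm handing in.

```bash
python3 -c "
from bench import r
print(r.hand_in())"
```

```text
the job is handed in; nothing more can be done
None
```

I clicked the turret one step so the tallest screw sits under the rod, then pressed the knob to its hard stop. The pin now looks level with its neighbour, the ram is back up, and the job is handed in; no verdict was returned.

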